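# Wind a potted plant up into the light

## Robot

A 6-joint arm with a two-finger parallel gripper is mounted at the origin on the work surface. World frame = base frame: x ahead of the robot, y to its left, z up, the work surface at z = 0. Lengths are in mm, angles in rad, forces in N, time in s.
With the tool pointing down it reaches from about 350 to 725 mm from the base axis. Payload 6 kg.
Tool frame: the origin (TCP) lies at the very end of the fingers, on their centre line; the grasp point (between the pads) lies arm.grip_point_offset behind it (arm.grip_point_offset is the distance from the TCP to the grasp point, in mm); z points along the fingers, y is the line along which they close (so a half turn about z gives the same grasp; the last joint's range is limited). The gripper opens to 85 mm and grips with 20 to 120 N. Pads are 22 mm wide; open, the fingers measure 114 mm over their backs; the gripper's body (76 mm by 85 mm) begins 54 mm behind the grasp point. The pads swing forward as they close: fully open they stand 13 mm farther back than shut.
Start: joints at [-0.798, 0.04, 0.085, 0, -1.615, -0.334], TCP at [254.917, -543.13, 231.261] pointing down, gripper open.
Joint ranges: [-2.56, 2.56], [-1.29, 2.01], [-1.08, 1.49], [-3.29, 1.98], [-2.81, -0.18], [-2.99, 2.99]. Speed limits (rad/s): [2.57, 2.57, 3.01, 3.14, 3.14, 3.14].

## Interface

Orientations are given as a rotation vector (axis times angle).
In Python, from plant import arm gives the robot as it stands.
- The arm moves only by the shell command python3 -m creep 'ROWS' [OPENING]. ROWS is JSON, a list of rows, each an object of numbers: "x", "y", "z": the shift along the tool's x, y, z normalised to -1 to 1, where 1 is 0.5 m; "turn": the turn about the tool's z normalised to -1 to 1, where 1 is 180 degrees. In form: [{"x": .., "y": .., "z": .., "turn": ..}, ...]. A call has 1 to 5 rows; each row is the pose to reach, as a shift and turn from the pose commanded when the call began, along the tool's axes at that moment, turning the shorter way round; what a row does not reach only later rows make up. A row lasts 1/8 s, in which the tool goes at most 62.5 mm and 10.7 degrees, less where a joint would pass 70% of its speed; a pose out of reach is approached as far as the arm can. A call with a number of a shift or a turn outside -1 to 1 is refused whole. A call with a gripper value outside its range is refused whole. OPENING is the opening, from 0 (shut) to 1 (fully open), set as the call begins (- or left out, the last holds). The fingers move at their own pace and stop on an object; the grip force is fixed at half the most. Time passes only in rows, so rows that repeat a pose let the fingers close. It gives the time, the measured TCP pose, the force, the opening and the grip force at its end, in the units of the state.
- arm.get_obs(): the state, without advancing time (a new reading comes with each control period).
- arm.grab_frame(name): name is "scene" or "top" or "wrist"; returns (picture, depth): 420x560x3 uint8, red, green, blue; 420x560 float32, mm along the optical axis (not along the pixel's ray), 0 where there is no reading.
- arm.calibration(name): a dict with "camera_matrix" (3x3 intrinsics, pixels), "cam_to_world" (4x4, takes a point from camera to world coordinates); the wrist camera has in their place "T_tool_cam" (4x4, takes a point from camera to tool coordinates, whose origin is the TCP and whose axes are the flange's). Camera axes: x right, y down, z forward; pixel columns grow to the right and rows downward; lengths in mm; the calibration is good to about 2 mm. A picture is of the moment at which its call begins: read the wrist's pose just before it. calibration takes no time and is no camera call.
- arm.close_job(): hands the job in; it is judged then, once.
The state is a dict: "time_s": time; "joint_pos": joint angles; "dq": joint speeds; "joint_torque": joint torques, N m; "eef_pos": TCP position; "ee_rot": TCP orientation; "force": force on the tool from outside, world axes, zero at the start; "ft_torque": the same for the moment, N m; "opening": finger opening in mm; "gripper_force": force on a finger pad.
Only numpy, scipy, OpenCV 4.12 (cv2) and the standard library are available. Lean on these libraries where they do the work, as an engineer would, in place of code of your own. Each camera call takes 0.05 s, during which the arm holds its last target. There are 200 camera calls.

## Task

The succulent hanging on the board needs more light. Lift its square pot up and off the board, stand it upright near the middle of the plant lift's tray, and wind the lift's hand crank clockwise until the tray is all the way up. Leave the empty round pot hanging and do not disturb the other things on the table.

Things in the scene. Friction and masses are not known exactly. Their poses are not given: they have to be found in the camera images.
- crank (a joint): angle of the lift's hand crank, rad: 0 with the tray lowest, growing as the crank is turned clockwise seen from above, stop at 10.8 (1.7 turns, tray fully up). It turns about a vertical axis, stays where it is left, and needs about 4 to 6 N at the handle. Starts between 0.2 and 1.6.
- crank_axis (a point): fixed point on the crank's vertical axis, 110 mm above the table, over the white gearbox (90 x 90 x 58 mm high) at one end of the lift's plywood base (130 x 370 x 12 mm). Its y axis points along the base to the tray, whose centre is 220 mm away. At crank angle 0 the crank's arm points along this point's -x; it turns clockwise from there.
- crank_handle (a point): point on the upright wooden grip at the end of the crank's flat steel arm (14 mm wide, top 76 mm above the table): 60 mm from the axis, 108 mm above the table, 23 mm under the grip's top. The grip is 56 mm tall, 22 mm along the arm, 16 mm across it, and fixed to the arm: it does not spin on it. +x points from the grip to the crank's axis, z up.
- lift_tray (a joint): height of the lift's tray above its lowest place, m: 0 to 0.095 (crank at its stop); driven by the crank, 55 mm a turn.
- tray_top (a point): centre of the upper face of the lift's square plywood tray (130 x 130 mm, 6 mm thick, no rim) on a round column; z up, x and y along its edges, parallel to those of crank_axis. Its face is 76 mm above the table at lift_tray 0.
- pot: square concrete-grey pot, 56 x 56 x 80 mm tall, about 0.4 kg, its green succulent 22 mm above the rim. Origin: centre of its underside, z up. On its +x side a steel strap 30 mm wide reaches out at the rim (its underside at z 74 mm), then down 26 mm, 13 mm behind the pot; so it hangs over the board's top edge. Lift it 35 mm or more to clear the board. Its y sides are free to grip.
- empty_pot: round concrete-grey pot, 56 mm across, 80 mm tall, empty, hung on the same board by the same strap, 120 mm beside the square pot, to its left or right. Origin: centre of its underside. Stays where it is.
- board: fixed upright wooden board, 10 mm thick, 250 mm long (along its y), top edge 150 mm above the table, on a plywood foot; the pots hang on its -x side. Origin: on the table under the middle of the upright board.
- watering_can: white watering can 90 mm across, spout along its +x, 115 mm high; origin at the centre of its underside. Bystander.
- vase: white vase 90 mm across, 105 mm high; origin at the centre of its underside. Bystander.
- books: two books lying flat, 115 x 170 mm, 38 mm high; origin at the centre of the underside. Bystander.
- brush: hand brush with a wooden handle, lying flat, about 200 mm long; origin within it. Bystander.
- spray_bottle: amber bottle 64 mm across, 170 mm high; origin at the centre of its underside. Bystander.
There are look-alikes about, which are no part of the job. What is shaped like the pot but purple is not meant.

How it is judged (in metres and radians):
At the end, for the whole second after the job is handed in: The tray is within 7 mm of its top (lift_tray above 0.088 m); the square pot stands upright on the tray (underside within 5 mm of its face, tilt below 0.1 rad), its centre within 40 mm of the tray's centre; pot and crank are at rest (value of joint lift_tray above 0.088 m and horizontal distance between pot and tray_top below 0.04 m and z of pot in the frame of tray_top between -0.005 and 0.005 m and angle between pot's own z axis and vertical below 0.1 rad and linear speed of pot below 0.02 m/s and velocity of joint crank between -0.1 and 0.1 rad/s); the robot touches nothing.
It fails at once if the empty round pot is moved more than 30 mm (distance of empty_pot from where it was at the start of the episode above 0.03 m).
It fails at once if the square pot is tipped over (more than 0.7 rad) (angle between pot's own z axis and vertical above 0.7 rad).
It fails at once if a bystander (watering can, vase, books, brush, spray bottle) is moved more than 40 mm (distance of any of watering_can, vase, books, brush, spray_bottle from where it was at the start of the episode above 0.04 m).
It also fails if it takes over 72 s, if anything falls off the work surface, if the arm or the gripper's body presses on something with over 40 N, if the wrist force passes 120 N, or if a joint passes its speed limit or range.

## Working session

There is one attempt and no reset: what is moved stays moved. The work goes in short steps, Python scripts to look and compute and a shell command to move; the robot and the scene stay as the last step left them, time stands still between calls to the robot, and variables do not carry over. Pictures are saved under pics/ and viewed, at most 10 in all, crops included, and the job is handed in when it is done.

```bash
ls; mkdir -p pics
cat > h.py <<'E'
import numpy as np,cv2
from plant import arm
from scipy.spatial.transform import Rotation as R
def snap(n,f):
    o=arm.get_obs(); im,d=arm.grab_frame(n)
    cv2.imwrite('pics/%s.png'%f,im[:,:,::-1]); np.save('pics/%s.npy'%f,d)
    c=arm.calibration(n); K=np.array(c['camera_matrix'])
    if n=='wrist':
        T=np.eye(4);T[:3,:3]=R.from_rotvec(o['ee_rot']).as_matrix();T[:3,3]=o['eef_pos'];T=T@np.array(c['T_tool_cam'])
    else: T=np.array(c['cam_to_world'])
    np.savez('pics/%s.npz'%f,K=K,T=T); return im,d
def world(f):
    d=np.load('pics/%s.npy'%f);z=np.load('pics/%s.npz'%f);K,T=z['K'],z['T']
    v,u=np.mgrid[:d.shape[0],:d.shape[1]]
    P=np.stack([(u-K[0,2])/K[0,0]*d,(v-K[1,2])/K[1,1]*d,d],-1)@T[:3,:3].T+T[:3,3]
    P[d==0]=np.nan; return P
E
python3 - <<'E'
from h import *
for n in('scene','top','wrist'):
    snap(n,n+'0'); z=np.load('pics/%s0.npz'%n); print(n,z['K'].round(1).tolist(),z['T'].round(3).tolist())
o=arm.get_obs();print(o,arm.grip_point_offset)
E
```

```text
pics
scene [[391.2, 0.0, 277.8], [0.0, 391.2, 208.9], [0.0, 0.0, 1.0]] [[-0.764, 0.461, -0.451, 1165.695], [0.645, 0.547, -0.533, 815.116], [0.001, -0.699, -0.715, 1020.455], [0.0, 0.0, 0.0, 1.0]]
top [[528.8, 0.0, 277.1], [0.0, 528.8, 208.9], [0.0, 0.0, 1.0]] [[-0.016, -0.983, 0.184, 248.737], [-1.0, 0.018, 0.006, 134.088], [-0.009, -0.184, -0.983, 1883.433], [0.0, 0.0, 0.0, 1.0]]
wrist [[310.0, 0.0, 273.6], [0.0, 310.0, 212.3], [0.0, 0.0, 1.0]] [[-0.425, 0.86, 0.283, 180.201], [0.905, 0.402, 0.136, -576.579], [0.003, 0.314, -0.949, 373.228], [0.0, 0.0, 0.0, 1.0]]
{'time_s': 0.15, 'joint_pos': array([-7.98329948e-01,  4.06994146e-02,  8.40508690e-02, -2.91374764e-04,
       -1.61551280e+00, -3.33685156e-01]), 'dq': array([ 0.00112377, -0.00248795,  0.00383266,  0.00162078, -0.0005529 ,
        0.00109734]), 'joint_torque': array([-1.77772745e-03, -3.68615770e+01,  3.47690785e+01,  6.93629891e+00,
       -4.46301201e-03, -2.65521305e-05]), 'eef_pos': array([ 254.83032993, -542.92066636,  230.50848188]), 'ee_rot': array([ 6.83637512e-01, -3.06582632e+00, -2.06438024e-03]), 'force': array([ 0.17250161,  0.39438118, -0.20622013]), 'ft_torque': array([ 0.00716489, -0.07513451,  0.01009449]), 'gripper_force': 0.0, 'opening': 85.47449357548747} 18.700000000000003
```

View pics/scene0.png

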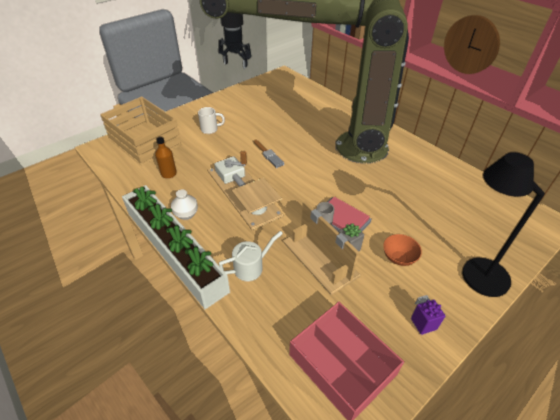

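View pics/top0.png

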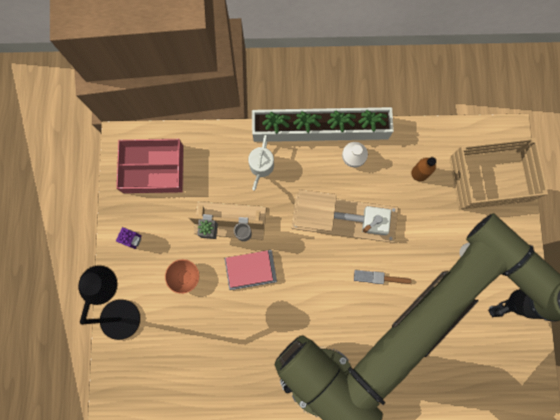

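The scene view shows the square pot with its succulent at (350,235), the round pot at (322,212), the tray at (258,202) and the crank at (230,172). In the top view they are at (207,229), (242,232), (313,212) and (377,220). Next I'll enlarge both views and measure.

Run:
```python
from h import *
a=cv2.imread('pics/top0.png')[180:255,180:410]; b=cv2.imread('pics/scene0.png')[145:255,200:370]
a=cv2.resize(a,(780,255),interpolation=3)
b=cv2.resize(b,(525,340),interpolation=3)
c=np.zeros((600,790,3),np.uint8);c[:255,:780]=a;c[258:598,:525]=b
cv2.imwrite('pics/crop0.png',c)
P=world('top0')
# point clouds per region
def reg(n,z0,z1,u0,u1,v0,v1):
    Q=P[v0:v1,u0:u1].reshape(-1,3);Q=Q[(Q[:,2]>z0)&(Q[:,2]<z1)]
    r=cv2.minAreaRect(Q[:,:2].astype(np.float32)); print(n,len(Q),np.median(Q,0).round(1),np.array(r[0]).round(1),np.array(r[1]).round(1),round(r[2],1))
    h=np.histogram(Q[:,2],bins=np.arange(z0,z1+6,6));print({int(e):int(k) for e,k in zip(h[1],h[0]) if k>5})
reg('base',5,200,288,400,185,245)
reg('tray',60,110,285,345,185,240)
reg('gear',45,66,355,400,195,245)
reg('crank',66,84,330,400,195,245)
reg('grip',100,150,330,400,195,245)
reg('board',140,157,180,275,195,222)
reg('pot',120,180,190,222,205,245)
reg('empty',100,180,228,255,205,245)
for u,v in((207,229),(242,232),(313,212),(378,219),(377,222),(347,216)):print(u,v,P[v,u].round(1))
```

```text
base 4110 [561.5 -87.7  48.9] [577.1 -95.4] [403.4 216.4] 89.0
{5: 945, 11: 676, 17: 182, 23: 35, 29: 15, 35: 41, 41: 110, 47: 162, 53: 244, 59: 168, 65: 54, 71: 194, 77: 649, 83: 512, 89: 81, 95: 6, 119: 6, 125: 16, 131: 8}
tray 1381 [582.8  11.7  82. ] [583.3  11.5] [129.7 134.1] 81.1
{66: 17, 72: 226, 78: 666, 84: 416, 90: 53}
gear 555 [ 553.2 -205.4   56.8] [ 550.8 -189.3] [123.3  90.1] 81.5
{45: 80, 51: 211, 57: 215, 63: 49}
crank 208 [556.  -54.1  78. ] [ 564.9 -138.8] [205.7 124.7] 85.6
{66: 36, 72: 70, 78: 102}
grip 36 [ 510.1 -157.3  127.7] [ 510.3 -158.8] [14.2 22.6] 43.4
{124: 16, 130: 9}
board 269 [544.4 338.3 150.4] [547.8 318.2] [247.1  25.3] 89.1
{140: 42, 146: 128, 152: 99}
pot 453 [525.9 377.4 154.9] [525.  385.8] [105.7  73.7] 84.2
{120: 16, 126: 12, 132: 7, 138: 25, 144: 73, 150: 116, 156: 79, 162: 48, 168: 56, 174: 21}
empty 277 [530.8 261.9 149.2] [518.1 272.7] [88.5 74.3] 70.9
{100: 14, 106: 14, 112: 11, 118: 20, 124: 12, 130: 12, 136: 14, 142: 30, 148: 80, 154: 57, 160: 13}
207 229 [507.1 374.6 171.2]
242 232 [509.  267.1  75. ]
313 212 [573.1  20.6  84.4]
378 219 [ 546.3 -204.3   73.9]
377 222 [ 536.5 -201.    70.2]
347 216 [ 564.2 -101.6   42.1]
```

View pics/crop0.png

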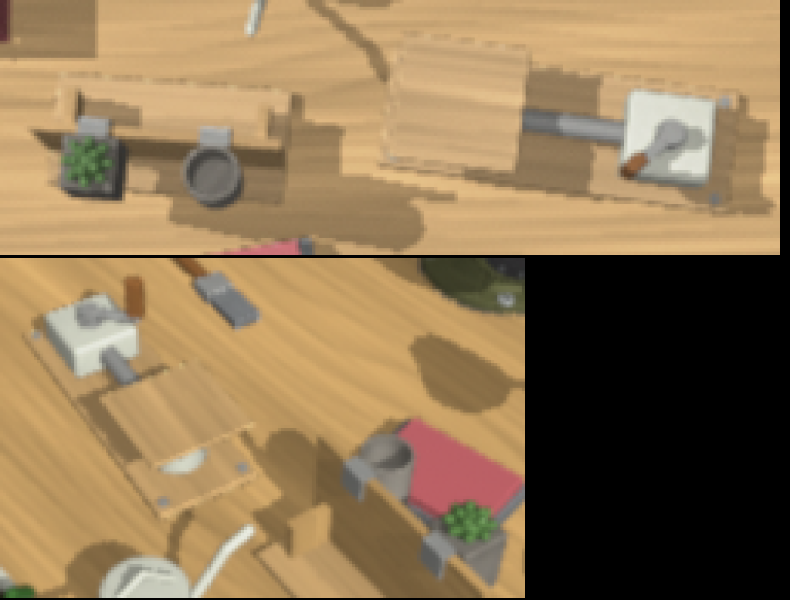

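The enlarged crop shows the plant pot at top-view pixel (206,227) and its strap at (207,217). The round pot is at (243,231), and the grip sits at the gearbox's lower left at (367,228). That puts the crank axis at about (549,-206), the crank angle at about 0.73 rad and the tray at about 82 mm. I'll move to look at the pots with the wrist camera.

```bash
python3 -m creep '[{"x":-0.36,"y":0.474,"z":-0.03,"turn":0.171},{"x":-0.36,"y":0.474,"z":-0.03,"turn":0.171},{"x":-0.36,"y":0.474,"z":-0.03,"turn":0.171},{"x":-0.36,"y":0.474,"z":-0.03,"turn":0.171},{"x":-0.36,"y":0.474,"z":-0.03,"turn":0.171}]' 1
python3 - <<'E'
from h import *
o=arm.get_obs();M=R.from_rotvec(o['ee_rot']).as_matrix()
print(M.round(3).tolist(),o['eef_pos'],(M.T@(np.array([420,325,270])-o['eef_pos'])/500).round(3))
E
```

```text
time_s: 0.78
eef_pos: [316.6, -251.9, 246.0]
ee_rot: [0.157, 3.138, 0.0]
force: [1.9, 0.3, 1.0]
opening: 85.1
gripper_force: 0.0
[[-0.995, 0.1, 0.0], [0.1, 0.995, 0.0], [-0.0, 0.0, -1.0]] [ 316.63515252 -251.94942993  246.00538484] [-0.091  1.169 -0.048]
```

```bash
python3 -m creep '[{"x":-0.05,"y":0.6,"z":-0.03},{"x":-0.05,"y":0.6,"z":-0.03},{"x":-0.05,"y":0.6,"z":-0.03},{"x":-0.05,"y":0.6,"z":-0.03},{"x":-0.05,"y":0.6,"z":-0.03}]'; python3 -m creep '[{"x":-0.05,"y":0.57,"z":-0.02},{"x":-0.05,"y":0.57,"z":-0.02},{"x":-0.05,"y":0.57,"z":-0.02},{"x":-0.05,"y":0.57,"z":-0.02},{"x":-0.05,"y":0.57,"z":-0.02}]'
python3 - <<'E'
from h import *
snap('wrist','w1');P=world('w1')
print(arm.get_obs()['eef_pos'])
im=cv2.imread('pics/w1.png');cv2.imwrite('pics/w1v.png',cv2.resize(im,(784,588)))
Q=P.reshape(-1,3)
m=(abs(Q[:,2]-150)<4)&(Q[:,0]>470)&(Q[:,0]<620)&(Q[:,1]<480)&(Q[:,1]>150);B=Q[m]
r=cv2.minAreaRect(B[:,:2].astype(np.float32));print(len(B),r)
m=(Q[:,2]>135)&(Q[:,2]<200)&(Q[:,0]>440)&(Q[:,0]<545)&(Q[:,1]<450)&(Q[:,1]>320);B=Q[m]
print(cv2.minAreaRect(B[:,:2].astype(np.float32)),np.percentile(B,[2,50,98],axis=0).round(1))
E
```

```text
[ 319.04035914 -246.35703675  247.0037409 ]
0 ((0.0, 0.0), (0.0, 0.0), 0.0)invalid input at $[0]: expected keys x, y, z, turn
invalid input at $[0]: expected keys x, y, z, turn
Traceback (most recent call last):
IndexError: index -1 is out of bounds for axis 0 with size 0
```

View pics/w1v.png

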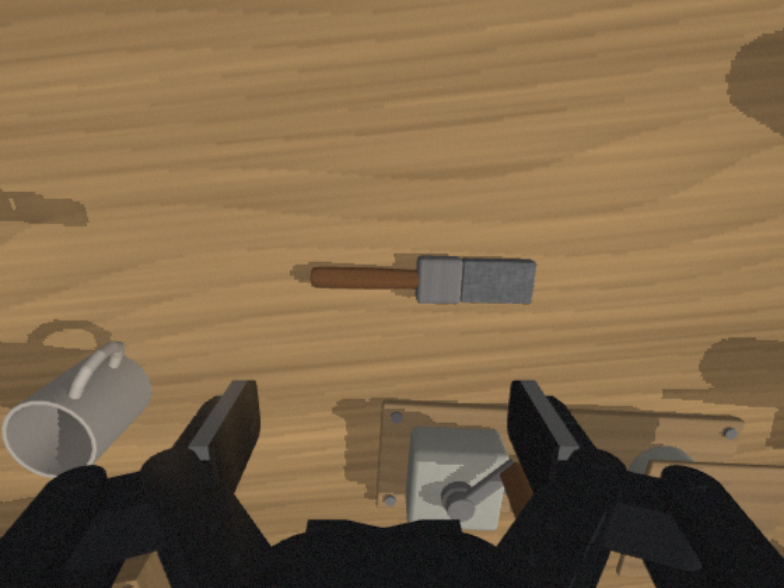

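The moves were refused because every row needs all four keys. The picture, taken short of the pots, shows the brush at (425,280) and the crank at (460,495), and the gripper hides what lies ahead at the bottom. I'll go on until the pots are near the image centre.

```bash
python3 -m creep '[{"x":-0.12,"y":0.6,"z":-0.05,"turn":0},{"x":-0.12,"y":0.6,"z":-0.05,"turn":0},{"x":-0.12,"y":0.6,"z":-0.05,"turn":0},{"x":-0.12,"y":0.6,"z":-0.05,"turn":0},{"x":-0.12,"y":0.6,"z":-0.05,"turn":0}]'; python3 -m creep '[{"x":-0.13,"y":0.57,"z":-0.05,"turn":0},{"x":-0.13,"y":0.57,"z":-0.05,"turn":0},{"x":-0.13,"y":0.57,"z":-0.05,"turn":0},{"x":-0.13,"y":0.57,"z":-0.05,"turn":0},{"x":-0.13,"y":0.57,"z":-0.05,"turn":0}]'
python3 - <<'E'
from h import *
snap('wrist','w2');P=world('w2')
print(arm.get_obs()['eef_pos'],arm.get_obs()['dq'].round(2))
im=cv2.imread('pics/w2.png');cv2.imwrite('pics/w2v.png',cv2.resize(im,(784,588)))
Q=P.reshape(-1,3)
m=(abs(Q[:,2]-150)<4)&(Q[:,0]>470)&(Q[:,0]<620)&(Q[:,1]<480)&(Q[:,1]>150);B=Q[m]
if m.sum():print(len(B),cv2.minAreaRect(B[:,:2].astype(np.float32)))
E
```

```text
time_s: 1.45
eef_pos: [406.1, 41.3, 271.5]
ee_rot: [0.152, 3.137, 0.001]
force: [0.3, -0.3, 0.2]
opening: 85.6
gripper_force: 0.0
time_s: 2.08
eef_pos: [499.0, 318.7, 295.1]
ee_rot: [-0.153, -3.137, 0.002]
force: [0.6, -0.9, 0.4]
opening: 85.3
gripper_force: 0.0
[499.55997076 321.8330776  293.12872148] [-0.03 -0.07 -0.11 -0.02 -0.    0.04]
3029 ((515.3236083984375, 321.73974609375), (250.65309143066406, 73.27432250976562), 84.33416748046875)
```

View pics/w2v.png

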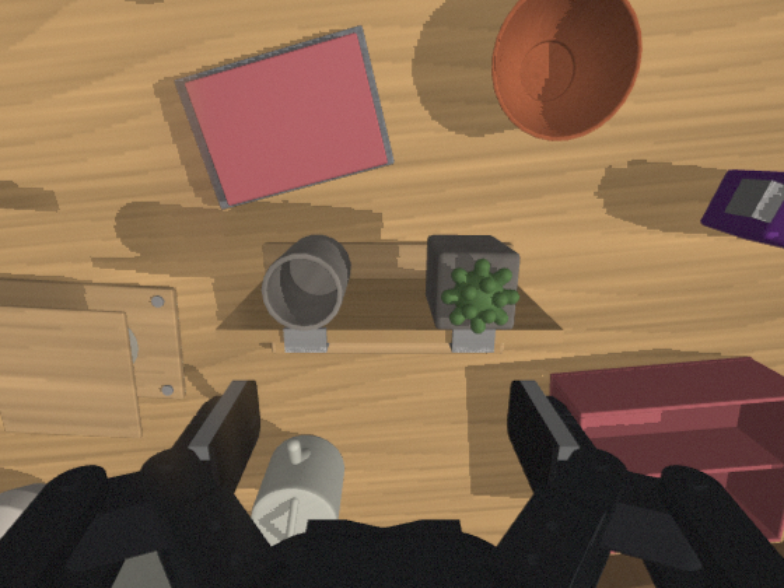

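The wrist view is square to the board. The round pot's rim is at (306,292) and the square pot's rim spans (434..517, 252..327), with its strap at (473,341) and the succulent at (480,296). I'll locate the square pot from these pixels.

Run:
```python
from h import *
P=world('w2');z=np.load('pics/w2.npz');K,T=z['K'],z['T']
def ray(u,v,h):
    d=T[:3,:3]@np.linalg.inv(K)@[u/1.4,v/1.4,1];return T[:3,3]+d*(h-T[2,3])/d[2]
for n,u,v,h in(('fl',434,252,156),('fr',517,252,156),('br',516,327,156),('bl',438,327,156),('strap',473,341,157),('eL',306,292,156)):
    print(n,ray(u,v,h).round(1),P[round(v/1.4),round(u/1.4)].round(1))
# depth based: rim points of square pot
a=np.deg2rad(84.3);ey=np.array([np.cos(a),np.sin(a)]);ex=np.array([ey[1],-ey[0]])
Q=P[165:256,295:380].reshape(-1,3);S=np.stack([Q[:,:2]@ex,Q[:,:2]@ey,Q[:,2]],1)
for lo,hi in((150,160),(153,163),(165,185)):
    m=(S[:,2]>lo)&(S[:,2]<hi);print(lo,m.sum(),np.percentile(S[m],[1,50,99],axis=0).round(1).tolist())
m=(S[:,2]>100)&(S[:,2]<165);print('all',np.percentile(S[m],[0.5,99.5],axis=0).round(1).tolist(),ex.round(3),ey.round(3))
```

```text
fl [481.5 354.9 156. ] [486.5 357.  134.2]
fr [486.8 409.5 156. ] [5.252e+02 4.544e+02 3.000e-01]
br [540.4 408.8 156. ] [545.1 412.  146.5]
bl [535.1 354.4 156. ] [535.8 354.6 155.6]
strap [547.7 378.3 157. ] [549.6 379.  154. ]
eL [500.7 266.4 156. ] [522.5 251.3  84.4]
150 2249 [[444.7, 393.0, 150.1], [485.2, 425.5, 154.7], [516.6, 469.5, 157.2]]
153 1827 [[445.2, 404.2, 153.1], [478.4, 426.0, 155.1], [516.6, 457.7, 162.4]]
165 1619 [[448.8, 407.6, 165.1], [470.0, 430.2, 168.8], [494.5, 453.9, 178.0]]
all [[444.4, 389.9, 100.9], [516.7, 482.9, 164.8]] [ 0.995 -0.099] [0.099 0.995]
```

```bash
python3 -m creep '[{"x":-0.013,"y":0.122,"z":0.136,"turn":0},{"x":-0.013,"y":0.122,"z":0.136,"turn":0},{"x":-0.013,"y":0.122,"z":0.136,"turn":0},{"x":-0.013,"y":0.122,"z":0.136,"turn":0}]' 1
python3 - <<'E'
from h import *
def go(x,y,z):
    o=arm.get_obs();M=R.from_rotvec(o['ee_rot']).as_matrix()
    print(o['eef_pos'].round(1),'yhead',np.degrees(np.arctan2(M[1,1],M[0,1])).round(2),(M.T@(np.array([x,y,z])-o['eef_pos'])/500).round(4))
go(512.3,381.6,114)
E
```

```text
time_s: 2.62
eef_pos: [511.7, 375.8, 230.0]
ee_rot: [0.155, 3.136, 0.002]
force: [-0.4, -0.3, 0.1]
opening: 85.0
gripper_force: 0.0
[511.7 375.8 230. ] yhead 84.34 [0.0004 0.0114 0.2321]
```

```bash
python3 -m creep '[{"x":0,"y":0,"z":0,"turn":0},{"x":0,"y":0,"z":0,"turn":0}]'
python3 - <<'E'
from h import *
o=arm.get_obs();M=R.from_rotvec(o['ee_rot']).as_matrix()
print(o['eef_pos'].round(1),(M.T@(np.array([512.3,381.6,114])-o['eef_pos'])/500).round(4))
E
```

```text
time_s: 2.88
eef_pos: [511.5, 376.0, 229.8]
ee_rot: [0.155, 3.136, 0.003]
force: [0.5, 0.0, 0.7]
opening: 85.4
gripper_force: 0.0
[511.5 376.  229.8] [-2.000e-04  1.090e-02  2.316e-01]
```

```bash
python3 -m creep '[{"x":0,"y":0.011,"z":0,"turn":0},{"x":0,"y":0.011,"z":0.1,"turn":0},{"x":0,"y":0.011,"z":0.19,"turn":0},{"x":0,"y":0.011,"z":0.23,"turn":0},{"x":0,"y":0.011,"z":0.23,"turn":0}]'; python3 -m creep '[{"x":0,"y":0,"z":0,"turn":0},{"x":0,"y":0,"z":0,"turn":0},{"x":0,"y":0,"z":0,"turn":0},{"x":0,"y":0,"z":0,"turn":0},{"x":0,"y":0,"z":0,"turn":0}]' 0
```

```text
time_s: 3.5
eef_pos: [511.5, 381.5, 112.5]
ee_rot: [-0.154, -3.137, 0.003]
force: [0.1, 0.2, 0.3]
opening: 85.5
gripper_force: 0.0
time_s: 4.12
eef_pos: [512.5, 382.5, 115.9]
ee_rot: [0.154, 3.135, 0.004]
force: [-1.4, 0.1, 6.3]
opening: 55.5
gripper_force: 63.8
```

```bash
python3 -m creep '[{"x":0,"y":0,"z":-0.04,"turn":0},{"x":0,"y":0,"z":-0.08,"turn":0},{"x":0,"y":0,"z":-0.12,"turn":0},{"x":0,"y":0,"z":-0.16,"turn":0},{"x":0,"y":0,"z":-0.16,"turn":0}]'
python3 - <<'E'
from h import *
P=world('top0');Q=P[185:242,285:348].reshape(-1,3)
m=(Q[:,2]>70)&(Q[:,2]<95);B=Q[m][:,:2].astype(np.float32);print(cv2.minAreaRect(B),Q[m].mean(0))
P=world('w2')
o=arm.get_obs();M=R.from_rotvec(o['ee_rot']).as_matrix()
print(o['eef_pos'].round(1),(M.T@(np.array([583,11.5,190])-o['eef_pos'])/500).round(4))
E
```

```text
time_s: 4.75
eef_pos: [512.5, 382.4, 196.1]
ee_rot: [0.154, 3.135, 0.005]
force: [0.6, -0.1, -4.1]
opening: 55.7
gripper_force: 64.6
((582.4269409179688, 11.59334945678711), (129.6584930419922, 132.21209716796875), 81.05878448486328) [582.40446448  11.64821664  82.12422103]
[512.5 382.4 196.1] [-0.2132 -0.7244  0.0103]
```

```bash
python3 -m creep '[{"x":0,"y":0,"z":-0.1,"turn":0},{"x":-0.05,"y":-0.1,"z":-0.1,"turn":0},{"x":-0.1,"y":-0.2,"z":-0.1,"turn":0},{"x":-0.12,"y":-0.3,"z":-0.1,"turn":0},{"x":-0.15,"y":-0.4,"z":-0.1,"turn":0}]';python3 -m creep '[{"x":-0.03,"y":-0.1,"z":0,"turn":0},{"x":-0.05,"y":-0.2,"z":0,"turn":0},{"x":-0.063,"y":-0.28,"z":0,"turn":0},{"x":-0.063,"y":-0.324,"z":0.05,"turn":0},{"x":-0.063,"y":-0.324,"z":0.05,"turn":0}]'
python3 - <<'E'
from h import *
snap('top','t1');P=world('t1');Q=P[185:242,285:348].reshape(-1,3)
o=arm.get_obs();M=R.from_rotvec(o['ee_rot']).as_matrix()
print(o['eef_pos'].round(1),(M.T@(np.array([582.5,11.6,122.5])-o['eef_pos'])/500).round(4))
snap('wrist','w3');P=world('w3')
im=cv2.imread('pics/w3.png');cv2.imwrite('pics/w3v.png',np.hstack([im[:,:],]))
Q=P.reshape(-1,3);m=(Q[:,2]>70)&(Q[:,2]<95)&(abs(Q[:,0]-560)<110)&(abs(Q[:,1]-11)<100);print(m.sum(),np.percentile(Q[m],[1,50,99],axis=0).round(1).tolist())
E
```

```text
time_s: 5.38
eef_pos: [566.4, 173.8, 242.2]
ee_rot: [-0.154, -3.136, 0.0]
force: [0.2, -0.1, -3.9]
opening: 55.0
gripper_force: 66.2
time_s: 6.0
eef_pos: [580.8, 9.7, 214.9]
ee_rot: [-0.158, -3.132, 0.001]
force: [-0.7, 0.4, -5.7]
opening: 55.5
gripper_force: 65.8
[581.5  10.6 216.6] [-0.0023  0.0024  0.1882]
12388 [[510.9, -52.3, 80.9], [552.1, 17.2, 82.7], [618.9, 82.1, 84.3]]
```

View pics/w3v.png

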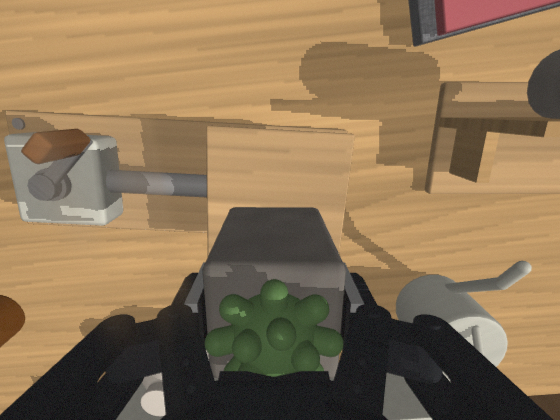

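The pot is held upright over the tray, seen at (275,300). The tray's near edge runs from (208,125) to (350,130), and the depth data puts its face at about 82.6 mm. I'll lower the pot.

```bash
python3 -m creep '[{"x":-0.002,"y":0.002,"z":0.06,"turn":0},{"x":-0.002,"y":0.002,"z":0.12,"turn":0},{"x":-0.002,"y":0.002,"z":0.16,"turn":0},{"x":-0.002,"y":0.002,"z":0.178,"turn":0},{"x":-0.002,"y":0.002,"z":0.178,"turn":0}]'; python3 -m creep '[{"x":0,"y":0,"z":0.003,"turn":0},{"x":0,"y":0,"z":0.006,"turn":0},{"x":0,"y":0,"z":0.006,"turn":0}]'
```

```text
time_s: 6.72
eef_pos: [583.4, 12.2, 129.5]
ee_rot: [0.154, 3.138, -0.0]
force: [-0.5, -0.7, -3.9]
opening: 55.6
gripper_force: 66.2
time_s: 7.1
eef_pos: [583.3, 12.0, 126.5]
ee_rot: [0.155, 3.137, 0.0]
force: [-0.8, -0.3, -4.8]
opening: 55.1
gripper_force: 66.2
```

```bash
python3 -m creep '[{"x":0,"y":0,"z":0.003,"turn":0},{"x":0,"y":0,"z":0.005,"turn":0},{"x":0,"y":0,"z":0.005,"turn":0}]';python3 -m creep '[{"x":0,"y":0,"z":0.002,"turn":0},{"x":0,"y":0,"z":0.003,"turn":0},{"x":0,"y":0,"z":0.003,"turn":0}]'
```

```text
time_s: 7.48
eef_pos: [583.2, 12.0, 123.6]
ee_rot: [-0.154, -3.138, 0.0]
force: [-0.3, 0.1, -3.9]
opening: 55.5
gripper_force: 66.2
time_s: 7.85
eef_pos: [583.5, 11.9, 123.3]
ee_rot: [0.154, 3.137, 0.0]
force: [-2.6, 0.2, 2.9]
opening: 55.3
gripper_force: 66.8
```

```bash
python3 -m creep '[{"x":0,"y":0,"z":0,"turn":0},{"x":0,"y":0,"z":0,"turn":0},{"x":0,"y":0,"z":0,"turn":0},{"x":0,"y":0,"z":0,"turn":0},{"x":0,"y":0,"z":0,"turn":0}]' 1; python3 -m creep '[{"x":0,"y":0,"z":-0.05,"turn":0},{"x":0,"y":0,"z":-0.12,"turn":0},{"x":0,"y":0,"z":-0.22,"turn":0},{"x":0,"y":0,"z":-0.3,"turn":0},{"x":0,"y":0,"z":-0.3,"turn":0}]'
python3 - <<'E'
from h import *
o=arm.get_obs();print(o['eef_pos'].round(1),o['joint_pos'].round(3),o['opening'])
snap('scene','s2')
im=cv2.imread('pics/s2.png')[130:270,180:370];cv2.imwrite('pics/s2v.png',cv2.resize(im,(760,560),interpolation=2))
E
```

```text
time_s: 8.48
eef_pos: [583.3, 12.0, 122.2]
ee_rot: [-0.155, -3.138, -0.0]
force: [0.3, -0.3, 0.8]
opening: 85.3
gripper_force: 0.0
time_s: 9.1
eef_pos: [584.4, 11.8, 276.7]
ee_rot: [0.155, 3.131, 0.002]
force: [0.2, -0.5, 0.5]
opening: 85.7
gripper_force: 0.0
[584.4  11.8 276.7] [ 3.640e-01  2.000e-03  1.290e-01  1.000e-03 -1.690e+00 -2.033e+00] 85.70218407273977
```

View pics/s2v.png

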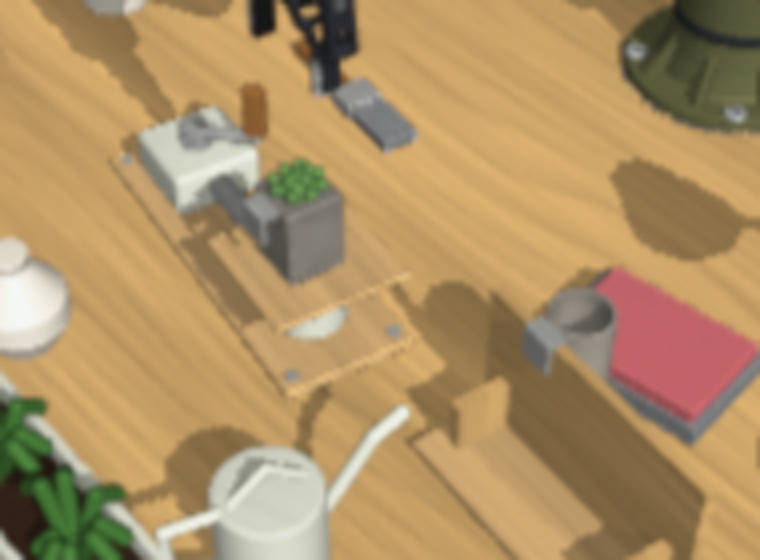

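The scene crop shows the pot upright at the centre of the tray at (300,220), clear of the fingers, and the round pot still hanging at (580,330). I'll go to the crank next, starting with its place as seen in w3.

```bash
python3 - <<'E'
from h import *
P=world('w3')
Q=P[110:235,0:130].reshape(-1,3)
for n,lo,hi in(('gear',54,62),('arm',72,82),('hub',82,100),('grip',110,140)):
    B=Q[(Q[:,2]>lo)&(Q[:,2]<hi)]
    if len(B)>5:print(n,len(B),cv2.minAreaRect(B[:,:2].astype(np.float32)),B.mean(0).round(1),np.percentile(B[:,2],[2,50,98]).round(1))
E
python3 -m creep '[{"x":0.03,"y":-0.1,"z":0,"turn":-0.75},{"x":0.06,"y":-0.2,"z":0,"turn":-0.75},{"x":0.112,"y":-0.3,"z":0.05,"turn":-0.75},{"x":0.112,"y":-0.352,"z":0.14,"turn":-0.75},{"x":0.112,"y":-0.352,"z":0.14,"turn":-0.75}]'
python3 - <<'E'
from h import *
o=arm.get_obs();M=R.from_rotvec(o['ee_rot']).as_matrix()
print(o['eef_pos'].round(1),o['joint_pos'].round(3),'yhead',np.degrees(np.arctan2(M[1,1],M[0,1])).round(2))
E
```

```text
gear 4893 ((545.828369140625, -203.06756591796875), (89.76020050048828, 88.89962005615234), 81.12776184082031) [ 552.  -201.7   57.9] [54.9 58.  59.6]
arm 1196 ((526.1893310546875, -181.6610107421875), (25.27763557434082, 83.49268341064453), 43.089927673339844) [ 537.3 -190.2   77. ] [73.1 77.2 80.7]
hub 345 ((510.02923583984375, -150.92247009277344), (12.035874366760254, 23.83853530883789), 74.35560607910156) [ 507.9 -149.3   91.3] [82.4 91.3 99.7]
grip 1091 ((508.4788513183594, -155.6104736328125), (16.02503776550293, 21.70044708251953), 39.23045349121094) [ 508.2 -152.6  125.6] [110.9 128.9 132.1]
time_s: 9.78
eef_pos: [507.4, -158.8, 196.4]
ee_rot: [1.282, -2.86, -0.008]
force: [1.1, 0.2, 0.0]
opening: 85.4
gripper_force: 0.0
[ 507.4 -158.8  196.4] [ 0.074 -0.136 -0.148 -0.002 -1.568 -0.802] yhead 138.27
```

```bash
python3 -m creep '[{"x":0,"y":0,"z":0,"turn":-0.45},{"x":0,"y":0,"z":0,"turn":-0.45},{"x":0,"y":0,"z":0,"turn":-0.45},{"x":0,"y":0,"z":0,"turn":-0.45},{"x":0,"y":0,"z":0,"turn":-0.45}]' 0.5; python3 -m creep '[{"x":0,"y":0,"z":0,"turn":-0.16},{"x":0,"y":0,"z":0,"turn":-0.16},{"x":0,"y":0,"z":0,"turn":-0.16},{"x":0,"y":0,"z":0,"turn":-0.16}]'
python3 - <<'E'
from h import *
snap('wrist','w4')
o=arm.get_obs();M=R.from_rotvec(o['ee_rot']).as_matrix()
print(o['eef_pos'].round(1),o['joint_pos'].round(3),'yhead',np.degrees(np.arctan2(M[1,1],M[0,1])).round(2),o['opening'])
P=world('w4');Q=P.reshape(-1,3);Q=Q[(abs(Q[:,0]-530)<90)&(abs(Q[:,1]+185)<90)]
for n,lo,hi in(('gear',55,60),('arm',74,79),('hub',82,100),('grip',127,134)):
    B=Q[(Q[:,2]>lo)&(Q[:,2]<hi)]
    if len(B)>5:print(n,len(B),cv2.minAreaRect(B[:,:2].astype(np.float32)),B.mean(0).round(1))
E
```

```text
time_s: 10.4
eef_pos: [509.7, -157.5, 200.6]
ee_rot: [2.443, -1.973, -0.003]
force: [-0.2, 0.4, 0.7]
opening: 42.5
gripper_force: 0.0
time_s: 10.9
eef_pos: [509.8, -157.5, 200.9]
ee_rot: [2.853, -1.314, -0.003]
force: [0.0, -0.5, 0.1]
opening: 42.7
gripper_force: 0.0
[ 509.8 -157.6  201.1] [ 0.077 -0.137 -0.141 -0.    -1.569  0.629] yhead -139.56 42.51079496133687
gear 7816 ((545.9147338867188, -203.6269989013672), (88.51742553710938, 88.07270812988281), 81.39324188232422) [ 549.7 -208.    58.1]
arm 1329 ((533.5768432617188, -188.7976531982422), (24.4096622467041, 64.13169860839844), 39.81662368774414) [ 536.2 -191.3   77.1]
hub 104 ((514.3070678710938, -163.89100646972656), (15.822155952453613, 4.23495626449585), 39.177581787109375) [ 515.  -164.7   91.5]
grip 568 ((508.5602111816406, -157.09368896484375), (15.624991416931152, 21.5427188873291), 39.7511100769043) [ 509.3 -157.7  130.6]
```

View pics/w4.png

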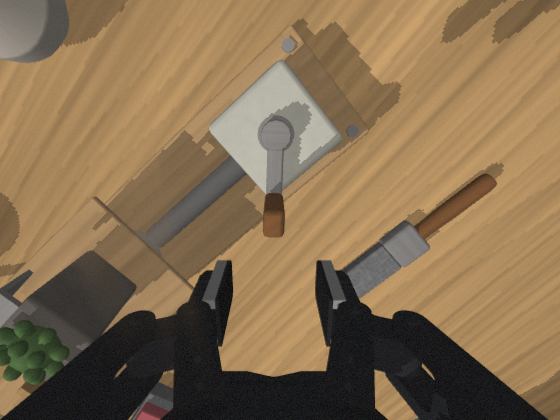

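The wrist view shows the hub at (275,133) and the grip at (274,215), in line with the tool. The axis is at (546,-203.5) and the handle at (508.6,-156.7). I'll lower the open fingers around the grip.

```bash
python3 -m creep '[{"x":0,"y":0,"z":0.05,"turn":0.01},{"x":0,"y":0,"z":0.12,"turn":0.01},{"x":0,"y":0,"z":0.18,"turn":0.01},{"x":0,"y":0,"z":0.214,"turn":0.01},{"x":0,"y":0,"z":0.214,"turn":0.01}]' 0.42
cat > orb.py <<'E'
import sys,json
from h import *
# args: orbit step deg/row, turn step deg/row, rows, radius
A=np.array([546,-203.5]);do,dt,n,r=float(sys.argv[1]),float(sys.argv[2]),int(sys.argv[3]),float(sys.argv[4])
o=arm.get_obs();M=R.from_rotvec(o['ee_rot']).as_matrix();p=o['eef_pos'];ph=np.degrees(np.arctan2(*(p[:2]-A)[::-1]))
print('r',np.hypot(*(p[:2]-A)).round(1),'phi',ph.round(1),'z',p[2].round(1),'j',np.degrees(o['joint_pos'][[0,5]]).round(1),'delta',((np.degrees(np.arctan2(M[1,0],M[0,0]))-180-ph+180)%360-180).round(1),'F',o['force'].round(1))
for k in range(1,n+1):
    a=np.radians(ph-do*k);t=np.array([*(A+r*np.array([np.cos(a),np.sin(a)])),p[2]])
    s=M.T@(t-p)/500;print(f'{{"x":{s[0]:.3f},"y":{s[1]:.3f},"z":0,"turn":{dt*k/180:.3f}}}')
E
python3 orb.py 10 10 5 60
```

```text
time_s: 11.58
eef_pos: [509.5, -157.7, 94.1]
ee_rot: [2.831, -1.359, -0.003]
force: [-0.5, 0.4, 0.1]
opening: 35.8
gripper_force: 0.0
r 58.6 phi 128.5 z 94.1 j [ 4.4 34.3] delta 0.2 F [-0.5  0.4  0.1]
{"x":-0.001,"y":-0.021,"z":0,"turn":0.056}
{"x":0.005,"y":-0.041,"z":0,"turn":0.111}
{"x":0.013,"y":-0.060,"z":0,"turn":0.167}
{"x":0.025,"y":-0.077,"z":0,"turn":0.222}
{"x":0.040,"y":-0.092,"z":0,"turn":0.278}
```

```bash
python3 -m creep '[{"x":-0.001,"y":-0.021,"z":0,"turn":0.056},{"x":0.005,"y":-0.041,"z":0,"turn":0.111},{"x":0.013,"y":-0.06,"z":0,"turn":0.167},{"x":0.025,"y":-0.077,"z":0,"turn":0.222},{"x":0.04,"y":-0.092,"z":0,"turn":0.278}]'; python3 orb.py 10 10 5 60
```

```text
time_s: 12.2
eef_pos: [558.4, -144.8, 96.7]
ee_rot: [1.984, -2.434, -0.0]
force: [-5.3, -1.5, 1.8]
opening: 35.7
gripper_force: 2.3
r 60.0 phi 78.1 z 96.7 j [  5.4 -17. ] delta 0.3 F [-5.3 -1.5  1.8]
{"x":0.002,"y":-0.021,"z":0,"turn":0.056}
{"x":0.008,"y":-0.041,"z":0,"turn":0.111}
{"x":0.017,"y":-0.060,"z":0,"turn":0.167}
{"x":0.029,"y":-0.077,"z":0,"turn":0.222}
{"x":0.043,"y":-0.092,"z":0,"turn":0.278}
```

It pushes with about 5.5 N, as expected. The rows repeat in the tool frame, so I'll continue.

```bash
python3 -m creep '[{"x":0.002,"y":-0.021,"z":0,"turn":0.056},{"x":0.007,"y":-0.041,"z":0,"turn":0.111},{"x":0.016,"y":-0.06,"z":0,"turn":0.167},{"x":0.028,"y":-0.077,"z":0,"turn":0.222},{"x":0.043,"y":-0.092,"z":0,"turn":0.278}]'; python3 orb.py 10 10 0 60; python3 -m creep '[{"x":0.002,"y":-0.021,"z":0,"turn":0.056},{"x":0.007,"y":-0.041,"z":0,"turn":0.111},{"x":0.016,"y":-0.06,"z":0,"turn":0.167},{"x":0.028,"y":-0.077,"z":0,"turn":0.222},{"x":0.043,"y":-0.092,"z":0,"turn":0.278}]'; python3 orb.py 10 10 5 60
```

```text
time_s: 12.82
eef_pos: [600.0, -173.9, 96.7]
ee_rot: [-0.77, 3.045, 0.001]
force: [-3.8, 3.0, 2.0]
opening: 36.1
gripper_force: 2.4
r 61.6 phi 28.7 z 96.7 j [  2.1 -63.7] delta -0.3 F [-3.8  3.   2. ]
time_s: 13.45
eef_pos: [604.9, -224.0, 96.8]
ee_rot: [0.589, 3.081, 0.004]
force: [3.7, 5.3, -0.9]
opening: 35.9
gripper_force: 2.9
r 62.4 phi -19.2 z 96.8 j [  -2.6 -109. ] delta -2.4 F [ 3.7  5.3 -0.9]
{"x":0.006,"y":-0.021,"z":0,"turn":0.056}
{"x":0.010,"y":-0.042,"z":0,"turn":0.111}
{"x":0.018,"y":-0.061,"z":0,"turn":0.167}
{"x":0.030,"y":-0.078,"z":0,"turn":0.222}
{"x":0.044,"y":-0.094,"z":0,"turn":0.278}
```

```bash
python3 -m creep '[{"x":0.005,"y":-0.021,"z":0,"turn":0.056},{"x":0.01,"y":-0.042,"z":0,"turn":0.111},{"x":0.018,"y":-0.061,"z":0,"turn":0.167},{"x":0.03,"y":-0.078,"z":0,"turn":0.222},{"x":0.044,"y":-0.094,"z":0,"turn":0.278}]'; python3 orb.py 8 2 5 60
```

```text
time_s: 14.08
eef_pos: [567.3, -260.7, 97.1]
ee_rot: [1.837, 2.543, 0.005]
force: [3.0, 4.1, -0.5]
opening: 35.9
gripper_force: 2.2
r 61.0 phi -69.6 z 97.1 j [  -6.4 -155.3] delta -2.1 F [ 3.   4.1 -0.5]
{"x":0.003,"y":-0.017,"z":0,"turn":0.011}
{"x":0.005,"y":-0.033,"z":0,"turn":0.022}
{"x":0.011,"y":-0.049,"z":0,"turn":0.033}
{"x":0.018,"y":-0.064,"z":0,"turn":0.044}
{"x":0.027,"y":-0.078,"z":0,"turn":0.056}
```

```bash
python3 -m creep '[{"x":0.003,"y":-0.017,"z":0,"turn":0.011},{"x":0.005,"y":-0.033,"z":0,"turn":0.022},{"x":0.011,"y":-0.049,"z":0,"turn":0.033},{"x":0.018,"y":-0.064,"z":0,"turn":0.044},{"x":0.027,"y":-0.078,"z":0,"turn":0.056}]'; python3 orb.py -4 0 1 60;  python3 -m creep '[{"x":0,"y":0.008,"z":0,"turn":0},{"x":0,"y":0.008,"z":-0.05,"turn":0},{"x":0,"y":0.008,"z":-0.12,"turn":0},{"x":0,"y":0.008,"z":-0.2,"turn":0},{"x":0,"y":0.008,"z":-0.2,"turn":0}]'
python3 - <<'E'
from h import *
o=arm.get_obs();print(o['joint_pos'].round(2),o['force'])
snap('wrist','w5');P=world('w5');Q=P.reshape(-1,3);Q=Q[(abs(Q[:,0]-546)<85)&(abs(Q[:,1]+203)<85)]
for n,lo,hi in(('grip',127,134),('arm',74,79)):
    B=Q[(Q[:,2]>lo)&(Q[:,2]<hi)]
    if len(B)>5:
        m=B.mean(0);print(n,len(B),cv2.minAreaRect(B[:,:2].astype(np.float32)),m.round(1),np.degrees(np.arctan2(m[1]+203.5,m[0]-546)))
E
```

```text
time_s: 14.7
eef_pos: [526.5, -261.6, 98.2]
ee_rot: [2.045, 2.375, 0.004]
force: [8.1, -2.8, -1.3]
opening: 35.7
gripper_force: 3.2
r 61.3 phi -108.6 z 98.2 j [  -6.8 -164.7] delta 27.1 F [ 8.1 -2.8 -1.3]
{"x":-0.001,"y":0.009,"z":0,"turn":0.000}
time_s: 15.32
eef_pos: [529.5, -260.7, 200.2]
ee_rot: [2.044, 2.377, 0.004]
force: [0.2, -0.3, -1.0]
opening: 35.6
gripper_force: 0.0
[-0.12  0.01 -0.01  0.   -1.55 -2.87] [ 0.21304183 -0.34114294 -0.9644492 ]
grip 562 ((530.5780639648438, -261.3497009277344), (21.478769302368164, 15.959318161010742), 74.3392333984375) [ 530.3 -260.4  130.4] -105.40503438683244
arm 1294 ((543.0540161132812, -222.6779327392578), (63.31804656982422, 25.410903930664062), 81.56575012207031) [ 541.3 -218.7   77. ] -107.08629086753182
```

The handle now stands at -105°, so the crank is at about 4.8 rad. With the fingers lifted clear, I'll wind the wrist back by nearly a turn.

```bash
python3 -m creep '[{"x":0,"y":0,"z":0,"turn":-0.29},{"x":0,"y":0,"z":0,"turn":-0.29},{"x":0,"y":0,"z":0,"turn":-0.29},{"x":0,"y":0,"z":0,"turn":-0.29},{"x":0,"y":0,"z":0,"turn":-0.29}]' >/dev/null; python3 -m creep '[{"x":0,"y":0,"z":0,"turn":-0.29},{"x":0,"y":0,"z":0,"turn":-0.29},{"x":0,"y":0,"z":0,"turn":-0.29},{"x":0,"y":0,"z":0,"turn":-0.29},{"x":0,"y":0,"z":0,"turn":-0.29}]' >/dev/null; python3 -m creep '[{"x":0,"y":0,"z":0,"turn":-0.29},{"x":0,"y":0,"z":0,"turn":-0.29},{"x":0,"y":0,"z":0,"turn":-0.29},{"x":0,"y":0,"z":0,"turn":-0.29},{"x":0,"y":0,"z":0,"turn":-0.29}]'; python3 orb.py 0 0 0 60
```

```text
time_s: 17.25
eef_pos: [527.5, -259.8, 194.0]
ee_rot: [1.923, -2.482, -0.003]
force: [0.7, 0.0, -0.4]
opening: 35.9
gripper_force: 0.0
r 59.3 phi -108.1 z 194.0 j [-6.7 -7.8] delta -176.3 F [ 0.7  0.  -0.4]
```

```bash
python3 -m creep '[{"x":0,"y":0,"z":0,"turn":-0.29},{"x":0,"y":0,"z":0,"turn":-0.29},{"x":0,"y":0,"z":0,"turn":-0.29},{"x":0,"y":0,"z":0,"turn":-0.29},{"x":0,"y":0,"z":0,"turn":-0.29}]' >/dev/null; python3 -m creep '[{"x":0,"y":0,"z":0,"turn":-0.29},{"x":0,"y":0,"z":0,"turn":-0.29},{"x":0,"y":0,"z":0,"turn":-0.29},{"x":0,"y":0,"z":0,"turn":-0.29},{"x":0,"y":0,"z":0,"turn":-0.29}]' >/dev/null; python3 -m creep '[{"x":0,"y":0,"z":0,"turn":-0.29},{"x":0,"y":0,"z":0,"turn":-0.29},{"x":0,"y":0,"z":0,"turn":-0.29},{"x":0,"y":0,"z":0,"turn":-0.29},{"x":0,"y":0,"z":0,"turn":-0.29}]'; python3 orb.py 0 0 0 60
```

```text
time_s: 19.12
eef_pos: [527.5, -259.8, 194.0]
ee_rot: [-2.821, -1.379, 0.003]
force: [0.3, -0.0, 0.8]
opening: 35.8
gripper_force: 0.0
r 59.3 phi -108.2 z 194.0 j [ -6.7 148.8] delta -19.7 F [ 0.3 -0.   0.8]
```

```bash
python3 -m creep '[{"x":0.001,"y":0.007,"z":0.02,"turn":-0.067},{"x":0.001,"y":0.007,"z":0.05,"turn":-0.067},{"x":0.001,"y":0.007,"z":0.12,"turn":-0.067},{"x":0.001,"y":0.007,"z":0.196,"turn":-0.067},{"x":0.001,"y":0.007,"z":0.196,"turn":-0.067}]'; python3 orb.py 10 9 5 60
```

```text
time_s: 19.75
eef_pos: [528.4, -261.0, 92.6]
ee_rot: [-2.664, -1.654, 0.009]
force: [-0.0, 0.4, 0.2]
opening: 35.9
gripper_force: 0.0
r 60.1 phi -107.0 z 92.6 j [ -6.9 160.5] delta -9.3 F [-0.   0.4  0.2]
{"x":-0.001,"y":-0.021,"z":0,"turn":0.050}
{"x":0.001,"y":-0.042,"z":0,"turn":0.100}
{"x":0.006,"y":-0.062,"z":0,"turn":0.150}
{"x":0.015,"y":-0.081,"z":0,"turn":0.200}
{"x":0.028,"y":-0.098,"z":0,"turn":0.250}
```

```bash
python3 -m creep '[{"x":-0.001,"y":-0.021,"z":0,"turn":0.05},{"x":0.001,"y":-0.042,"z":0,"turn":0.1},{"x":0.006,"y":-0.062,"z":0,"turn":0.15},{"x":0.015,"y":-0.081,"z":0,"turn":0.2},{"x":0.028,"y":-0.098,"z":0,"turn":0.25}]'; python3 orb.py 10 9 5 60
```

```text
time_s: 20.38
eef_pos: [492.9, -229.0, 98.8]
ee_rot: [3.099, 0.501, 0.0]
force: [-0.1, -6.1, -2.4]
opening: 36.1
gripper_force: 3.0
r 58.9 phi -154.4 z 98.8 j [ -3.6 111.9] delta -7.3 F [-0.1 -6.1 -2.4]
{"x":-0.003,"y":-0.021,"z":0,"turn":0.050}
{"x":-0.000,"y":-0.041,"z":0,"turn":0.100}
{"x":0.006,"y":-0.061,"z":0,"turn":0.150}
{"x":0.016,"y":-0.080,"z":0,"turn":0.200}
{"x":0.029,"y":-0.096,"z":0,"turn":0.250}
```

```bash
python3 -m creep '[{"x":-0.002,"y":-0.021,"z":0,"turn":0.05},{"x":0,"y":-0.041,"z":0,"turn":0.1},{"x":0.006,"y":-0.061,"z":0,"turn":0.15},{"x":0.016,"y":-0.08,"z":0,"turn":0.2},{"x":0.029,"y":-0.096,"z":0,"turn":0.25}]'; python3 orb.py 10 9 5 60
```

```text
time_s: 21.0
eef_pos: [491.7, -178.5, 99.2]
ee_rot: [3.055, -0.722, 0.003]
force: [1.7, -5.0, -1.8]
opening: 36.0
gripper_force: 2.2
r 59.8 phi 155.3 z 99.2 j [ 2.2 61.1] delta -1.9 F [ 1.7 -5.  -1.8]
{"x":0.001,"y":-0.021,"z":0,"turn":0.050}
{"x":0.006,"y":-0.041,"z":0,"turn":0.100}
{"x":0.014,"y":-0.060,"z":0,"turn":0.150}
{"x":0.025,"y":-0.078,"z":0,"turn":0.200}
{"x":0.040,"y":-0.093,"z":0,"turn":0.250}
```

```bash
python3 -m creep '[{"x":0.001,"y":-0.021,"z":0,"turn":0.05},{"x":0.006,"y":-0.041,"z":0,"turn":0.1},{"x":0.014,"y":-0.06,"z":0,"turn":0.15},{"x":0.025,"y":-0.078,"z":0,"turn":0.2},{"x":0.04,"y":-0.093,"z":0,"turn":0.25}]'; python3 orb.py 10 9 5 60
```

```text
time_s: 21.62
eef_pos: [529.2, -145.0, 99.0]
ee_rot: [2.547, -1.836, -0.001]
force: [-7.2, 0.3, 3.1]
opening: 36.0
gripper_force: 2.9
r 60.9 phi 106.0 z 99.0 j [ 5.7 12.7] delta 2.4 F [-7.2  0.3  3.1]
{"x":0.004,"y":-0.021,"z":0,"turn":0.050}
{"x":0.011,"y":-0.041,"z":0,"turn":0.100}
{"x":0.020,"y":-0.059,"z":0,"turn":0.150}
{"x":0.033,"y":-0.076,"z":0,"turn":0.200}
{"x":0.048,"y":-0.090,"z":0,"turn":0.250}
```

```bash
python3 -m creep '[{"x":0.004,"y":-0.021,"z":0,"turn":0.05},{"x":0.011,"y":-0.041,"z":0,"turn":0.1},{"x":0.02,"y":-0.059,"z":0,"turn":0.15},{"x":0.033,"y":-0.076,"z":0,"turn":0.2},{"x":0.048,"y":-0.09,"z":0,"turn":0.25}]'; python3 orb.py 10 9 5 60
```

```text
time_s: 22.25
eef_pos: [580.3, -151.8, 98.5]
ee_rot: [-1.652, 2.672, 0.003]
force: [-4.6, 3.7, 1.8]
opening: 35.5
gripper_force: 2.8
r 62.0 phi 56.5 z 98.5 j [  4.4 -30.9] delta 7.0 F [-4.6  3.7  1.8]
{"x":0.008,"y":-0.020,"z":0,"turn":0.050}
{"x":0.016,"y":-0.039,"z":0,"turn":0.100}
{"x":0.027,"y":-0.057,"z":0,"turn":0.150}
{"x":0.041,"y":-0.073,"z":0,"turn":0.200}
{"x":0.058,"y":-0.086,"z":0,"turn":0.250}
```

```bash
python3 -m creep '[{"x":0.008,"y":-0.02,"z":0,"turn":0.05},{"x":0.016,"y":-0.039,"z":0,"turn":0.1},{"x":0.027,"y":-0.057,"z":0,"turn":0.15},{"x":0.041,"y":-0.073,"z":0,"turn":0.2},{"x":0.058,"y":-0.086,"z":0,"turn":0.25}]'; python3 orb.py 10 9 5 60
```

```text
time_s: 22.88
eef_pos: [607.3, -196.0, 98.4]
ee_rot: [-0.504, 3.098, 0.004]
force: [0.5, 8.7, -1.4]
opening: 35.7
gripper_force: 3.8
r 61.8 phi 7.0 z 98.4 j [ -0.  -71.4] delta 11.5 F [ 0.5  8.7 -1.4]
{"x":0.009,"y":-0.019,"z":0,"turn":0.050}
{"x":0.019,"y":-0.038,"z":0,"turn":0.100}
{"x":0.031,"y":-0.055,"z":0,"turn":0.150}
{"x":0.046,"y":-0.069,"z":0,"turn":0.200}
{"x":0.064,"y":-0.081,"z":0,"turn":0.250}
```

```bash
python3 -m creep '[{"x":0.009,"y":-0.019,"z":0,"turn":0.05},{"x":0.019,"y":-0.038,"z":0,"turn":0.1},{"x":0.031,"y":-0.055,"z":0,"turn":0.15},{"x":0.046,"y":-0.069,"z":0,"turn":0.2},{"x":0.064,"y":-0.081,"z":0,"turn":0.25}]'; python3 orb.py 8 7 5 60
```

```text
time_s: 23.5
eef_pos: [591.3, -245.1, 98.8]
ee_rot: [0.719, 3.053, 0.004]
force: [6.0, 5.0, -2.0]
opening: 35.9
gripper_force: 3.7
r 61.5 phi -42.6 z 98.8 j [  -4.7 -111.8] delta 16.1 F [ 6.  5. -2.]
{"x":0.009,"y":-0.015,"z":0,"turn":0.039}
{"x":0.017,"y":-0.030,"z":0,"turn":0.078}
{"x":0.026,"y":-0.043,"z":0,"turn":0.117}
{"x":0.038,"y":-0.055,"z":0,"turn":0.156}
{"x":0.051,"y":-0.065,"z":0,"turn":0.194}
```

```bash
python3 -m creep '[{"x":0.009,"y":-0.015,"z":0,"turn":0.039},{"x":0.017,"y":-0.03,"z":0,"turn":0.078},{"x":0.026,"y":-0.043,"z":0,"turn":0.117},{"x":0.038,"y":-0.055,"z":0,"turn":0.156},{"x":0.051,"y":-0.065,"z":0,"turn":0.194}]'; python3 orb.py 3 2 4 60
```

```text
time_s: 24.12
eef_pos: [553.9, -264.0, 99.2]
ee_rot: [1.601, 2.697, 0.004]
force: [7.5, 2.3, -1.6]
opening: 36.2
gripper_force: 3.5
r 61.0 phi -82.6 z 99.2 j [  -6.8 -144.6] delta 21.2 F [ 7.5  2.3 -1.6]
{"x":0.004,"y":-0.005,"z":0,"turn":0.011}
{"x":0.007,"y":-0.011,"z":0,"turn":0.022}
{"x":0.010,"y":-0.016,"z":0,"turn":0.033}
{"x":0.013,"y":-0.022,"z":0,"turn":0.044}
```

```bash
python3 -m creep '[{"x":0.004,"y":-0.005,"z":0,"turn":0.011},{"x":0.007,"y":-0.011,"z":0,"turn":0.022},{"x":0.01,"y":-0.016,"z":0,"turn":0.033},{"x":0.013,"y":-0.022,"z":0,"turn":0.044}]'; python3 orb.py 2 1 3 60
```

```text
time_s: 24.62
eef_pos: [542.0, -264.1, 99.7]
ee_rot: [1.779, 2.58, 0.006]
force: [16.4, -0.8, -5.9]
opening: 36.1
gripper_force: 7.3
r 60.7 phi -93.7 z 99.7 j [  -6.9 -152.2] delta 24.6 F [16.4 -0.8 -5.9]
{"x":0.003,"y":-0.003,"z":0,"turn":0.006}
{"x":0.005,"y":-0.007,"z":0,"turn":0.011}
{"x":0.007,"y":-0.011,"z":0,"turn":0.017}
```

The force has doubled to 16 N, so the crank is at its stop. I'll back off, lift and check.

```bash
python3 -m creep '[{"x":0,"y":0.008,"z":0,"turn":0},{"x":0,"y":0.01,"z":0,"turn":0},{"x":0,"y":0.01,"z":-0.08,"turn":0},{"x":0,"y":0.01,"z":-0.18,"turn":0},{"x":0,"y":0.01,"z":-0.25,"turn":0}]'
python3 - <<'E'
from h import *
snap('wrist','w6');P=world('w6');Q=P.reshape(-1,3);Q=Q[(abs(Q[:,0]-546)<85)&(abs(Q[:,1]+203)<85)]
B=Q[(Q[:,2]>127)&(Q[:,2]<134)]
if len(B)>5:
    c=cv2.minAreaRect(B[:,:2].astype(np.float32));f=np.degrees(np.arctan2(c[0][1]+203.5,c[0][0]-546));print(c,f,'crank',np.radians(171.1-f+360))
o=arm.get_obs();print(o['eef_pos'],o['force'])
snap('top','t2');P=world('t2');Q=P.reshape(-1,3)
m=(Q[:,2]>150)&(Q[:,2]<190)&(abs(Q[:,0]-582)<75)&(abs(Q[:,1]-11)<75);print(m.sum(),np.median(Q[m],0),cv2.minAreaRect(Q[m][:,:2].astype(np.float32)))
snap('scene','s3');a=cv2.imread('pics/s3.png')[110:260,180:370];cv2.imwrite('pics/s3v.png',cv2.resize(a,(760,600),interpolation=2))
E
```

```text
time_s: 25.25
eef_pos: [543.5, -262.6, 225.5]
ee_rot: [1.779, 2.586, 0.0]
force: [0.0, -0.4, -0.6]
opening: 35.7
gripper_force: 0.0
((548.1651000976562, -263.49688720703125), (15.717670440673828, 21.457983016967773), 0.7072705030441284) -87.93327126458907 crank 10.804168762958282
[ 544.45177182 -263.50465334  230.60163634] [-0.80517663 -0.20526923  4.28839357]
1049 [561.45849791  26.79532514 170.60541075] ((582.8170166015625, 11.596351623535156), (129.9146728515625, 132.04833984375), 81.13658905029297)
```

View pics/s3v.png

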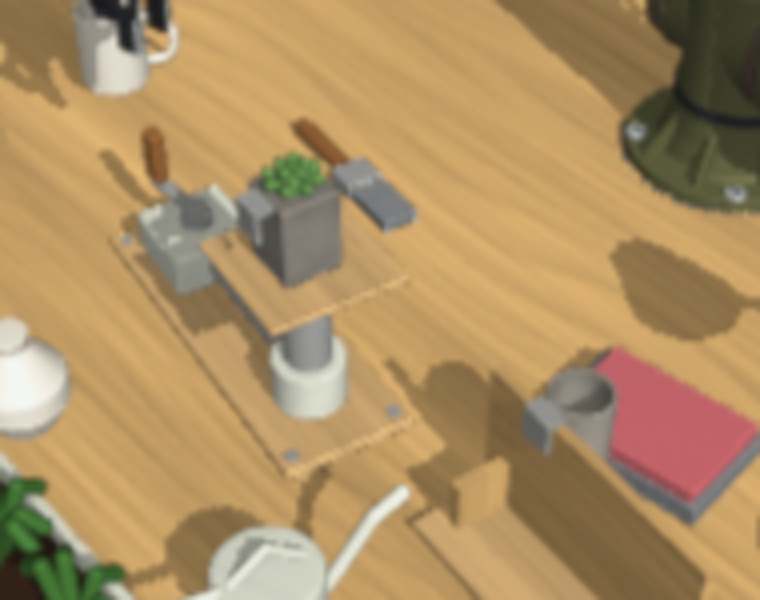

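The crop shows the tray fully up, at 171 mm by depth. The pot stands upright at its centre at (300,220), the round pot still hangs, and the grip is free at (153,150). The crank reads 10.80 rad, so I'll hand in.

```bash
python3 -m creep '[{"x":0,"y":0,"z":0,"turn":0},{"x":0,"y":0,"z":0,"turn":0}]' | tail -3; python3 -c "
from plant import arm
print(arm.close_job())"
```

```text
force: [-0.1, 0.3, -0.3]
opening: 35.8
gripper_force: 0.0
the job is handed in; nothing more can be done
None
```

I've handed the job in: the square pot stands upright at the middle of the tray, and the crank is at its stop (about 10.8 rad, tray at 171 mm); the round pot still hangs, and nothing else looks moved.

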